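Find and release the latched key on the art-room power unit

ROBOT

A 7-joint arm with a two-finger parallel gripper is mounted at the origin on the work surface. World frame = base frame: x ahead of the robot, y to its left, z up, the work surface at z = 0. Lengths are in mm, angles in rad, forces in N, time in s.
With the tool pointing down it reaches from about 400 to 875 mm from the base axis. Payload 4.4 kg.
Tool frame: the origin (TCP) lies on the centre line of the jaws, within the pads' length; the fingertips stand ctrl.nose_length ahead of it and the grasp point (between the pads) lies 6 mm ahead of it (ctrl.nose_length is the distance from the TCP to the fingertips, in mm); z points along the fingers, y is the direction in which the jaws open and shut (so a half turn about z gives the same grasp; the last joint's range is limited). The gripper opens to 85 mm and grips with 20 to 120 N. Pads are 22 mm wide; open, the fingers measure 114 mm over their backs; the gripper's body (76 mm by 85 mm) begins 54 mm behind the grasp point. The pads swing forward as they close: fully open they stand 13 mm farther back than shut.
Start: joints at [1.125, 0.628, 0.038, 1.517, -0.027, 0.996, -0.02], TCP at [241.005, -603.684, 256.313] pointing down, gripper open.
Joint ranges: [-3.06, 3.06], [-0.37, 2.12], [-1.25, 1.32], [0.18, 2.47], [-1.1, 4.24], [0.23, 1.98], [-2.94, 2.94]. Speed limits (rad/s): [2.57, 2.57, 3.14, 3.14, 3.14, 3.14, 3.14].

INTERFACE

Orientations are given as [roll, pitch, yaw] about the fixed x, y, z axes, in that order (R = Rz(yaw) Ry(pitch) Rx(roll)).
In Python, from cell import ctrl, vision gives the robot as it stands. The module is installed in compiled form; this text tells all that it offers.
- The arm moves only by the shell command python3 -m inch 'ROWS'. ROWS is a JSON object of lists of equal length, an entry for each row: "travel": the shift along the tool's x, y, z in cm, a list of three; "twist": the turn about the tool's z in degrees; "fingers": the finger opening in cm, from 0 to 8.54. A call has exactly 10 rows; each row is the pose to reach, as a shift and turn from the pose commanded when the call began, along the tool's axes at that moment; what a row does not reach only later rows make up. A row lasts 1/12 s, in which the tool goes at most 41.7 mm and 7.16 degrees, less where a joint would pass 70% of its speed; a pose out of reach is approached as far as the arm can. A call with a gripper value outside its range is refused whole. The fingers move at their own pace and stop on an object; the grip force is fixed at half the most. Time passes only in rows, so rows that repeat a pose let the fingers close, or fill a call up. It gives the time, the measured TCP pose, the force and the opening at its end, in the units of the state.
- ctrl.read_state(): the state, without advancing time (a new reading comes with each control period).
- vision.get_image(name): name is "side" or "top" or "wrist"; returns a dict with "frame" (384x512x3 uint8, red, green, blue), "fx", "fy", "cx", "cy" (pixels), "k1" (the pictures are not rectified: a ray, as slopes to the right and down, at radius r is drawn at 1 + k1 r^2 times it, then the intrinsics apply), "position" and "orientation" of the camera in the world. Camera axes: x right, y down, z forward; pixel columns grow to the right and rows downward; lengths in mm; the calibration is good to about 2 mm. A picture is of the moment at which its call begins. There is no depth.
- ctrl.finish_job(): hands the job in, once; it reports no verdict.
The state is a dict: "clock": time; "qpos": joint angles; "qd": joint speeds; "tau": joint torques, N m; "eef_pos": TCP position; "tool_rot": TCP orientation; "force": force on the tool from outside, world axes, zero at the start; "torque": the same for the moment, N m; "width": finger opening in mm.
Only numpy, scipy, OpenCV 4.12 (cv2) and the standard library are available. Lean on these libraries where they do the work, as an engineer would, in place of code of your own. Each camera call takes 0.05 s, during which the arm holds its last target.

TASK

One of the four identical keys on the white desk power unit has been left latched down after the art class. With the fingertips tap all four keys lightly, in order from the robot's left to its right, without pushing any raised key down or releasing the latched one yet; then press the latched key fully to release it, so that all four stand raised, and back off. Pick nothing up, and leave the jar, cup and eraser where they are.

Things in the scene. Friction and masses are not known exactly. Their poses are not given: they have to be found in the camera images.
- unit: the white desk power unit, a plain box fixed to the desk, 130 x 280 x 50 mm (x, y, z); origin at the centre of its underside, on the desk. Its x axis points away from the robot and its y axis to the left along the row of keys (turned by up to 0.35 rad). Four grey square keys stand in a row along the half of its top nearer the robot, at 62 mm spacing, centred 28 mm from the middle of the box towards the robot; four round flat outlets lie behind them
- key1_cap: the cap of the first (leftmost, +y end) key, all four alike: grey, 38 x 36 mm, flat top; origin at the centre of its top face, z up. In the unit's frame it lies at x = -28 mm, y = 93 mm; its top is 62 mm above the desk (12 mm above the box) when raised and 57 mm when latched down; it moves straight down when pressed
- key2_cap: the cap of the second key, all four alike: grey, 38 x 36 mm, flat top; origin at the centre of its top face, z up. In the unit's frame it lies at x = -28 mm, y = 31 mm; its top is 62 mm above the desk (12 mm above the box) when raised and 57 mm when latched down; it moves straight down when pressed
- key3_cap: the cap of the third key, all four alike: grey, 38 x 36 mm, flat top; origin at the centre of its top face, z up. In the unit's frame it lies at x = -28 mm, y = -31 mm; its top is 62 mm above the desk (12 mm above the box) when raised and 57 mm when latched down; it moves straight down when pressed
- key4_cap: the cap of the fourth (rightmost, -y end) key, all four alike: grey, 38 x 36 mm, flat top; origin at the centre of its top face, z up. In the unit's frame it lies at x = -28 mm, y = -93 mm; its top is 62 mm above the desk (12 mm above the box) when raised and 57 mm when latched down; it moves straight down when pressed
- key1 (a joint): how far the first (leftmost, +y end) key is down, in m: 0 raised, 0.005 latched, 0.009 bottom of its travel. A raised key is sprung: it starts to give at about 2.5 N, and needs 0.7 N more for each mm (about 5.3 N at 4 mm). The latched key does not give below about 6 N; pressed 2.5 to 3 mm further than its latched height (about 8 N) its catch lets go, and it springs up when the finger lifts and stays up. Which of the four is latched differs each time
- key2 (a joint): how far the second key is down, in m: 0 raised, 0.005 latched, 0.009 bottom of its travel. A raised key is sprung: it starts to give at about 2.5 N, and needs 0.7 N more for each mm (about 5.3 N at 4 mm). The latched key does not give below about 6 N; pressed 2.5 to 3 mm further than its latched height (about 8 N) its catch lets go, and it springs up when the finger lifts and stays up. Which of the four is latched differs each time
- key3 (a joint): how far the third key is down, in m: 0 raised, 0.005 latched, 0.009 bottom of its travel. A raised key is sprung: it starts to give at about 2.5 N, and needs 0.7 N more for each mm (about 5.3 N at 4 mm). The latched key does not give below about 6 N; pressed 2.5 to 3 mm further than its latched height (about 8 N) its catch lets go, and it springs up when the finger lifts and stays up. Which of the four is latched differs each time
- key4 (a joint): how far the fourth (rightmost, -y end) key is down, in m: 0 raised, 0.005 latched, 0.009 bottom of its travel. A raised key is sprung: it starts to give at about 2.5 N, and needs 0.7 N more for each mm (about 5.3 N at 4 mm). The latched key does not give below about 6 N; pressed 2.5 to 3 mm further than its latched height (about 8 N) its catch lets go, and it springs up when the finger lifts and stays up. Which of the four is latched differs each time
- paint_jar: closed paint jar, 52 mm across, 62 mm tall, loose, left of the unit; origin at the centre of its underside. Leave alone
- water_cup: open white cup, 80 mm across, 85 mm tall, loose, right of the unit; origin at the centre of its underside. Leave alone
- eraser: white eraser, 55 x 24 x 13 mm, loose, between the unit and the robot; origin at the centre of its underside. Leave alone

How it is judged:
By the outcome, as a careful person would: the job done as asked, in the order asked, and still so for the second after the job is handed in, with the robot touching nothing.
It also fails if it takes over 54 s, if anything falls off the work surface, if the arm or the gripper's body presses on something with over 40 N, if the wrist force passes 120 N, or if a joint passes its speed limit or range.

## Working session

There is one attempt and no reset: what is moved stays moved. The work goes in short steps, Python scripts to look and compute and a shell command to move; the robot and the scene stay as the last step left them, time stands still between calls to the robot, and variables do not carry over. Pictures are saved under pics/ and viewed, and the job is handed in when it is done.

```bash
mkdir -p pics; python3 - <<'E'
from cell import ctrl, vision
import cv2
s=ctrl.read_state(); print(s); print(ctrl.nose_length)
for n in ("top","side","wrist"):
    d=vision.get_image(n); cv2.imwrite(f"pics/{n}0.png",d["frame"][:,:,::-1]); print({k:v for k,v in d.items() if k!="frame"})
E
```

```text
{'clock': 0.0, 'qpos': array([ 1.12521289,  0.62933617,  0.03845339,  1.51839097, -0.0269761 ,
        0.99629441, -0.02000327]), 'qd': array([-1.62515945e-03, -9.13218971e-04,  8.50527188e-04,  1.19968443e-03,
       -1.71074409e-04,  1.50591611e-03, -6.27836192e-05]), 'tau': array([-4.83693111e-04, -5.63405764e+01,  1.22578505e+00, -1.93444723e+01,
        1.10277216e-02,  1.04501290e-02,  1.09567156e-05]), 'eef_pos': array([ 240.76453194, -603.13245264,  255.3883681 ]), 'tool_rot': array([-3.13968277e+00,  5.19727685e-05,  3.79783445e-01]), 'force': array([-0.72692603,  0.74206712,  0.31085462]), 'torque': array([-0.01135808,  0.0329953 ,  0.01040963]), 'width': 85.67064188994279}
25.0
{'fx': 425.31159584451683, 'fy': 425.31159584451683, 'cx': 248.04420596842482, 'cy': 190.6437441482562, 'k1': -0.015900221884058877, 'position': array([497.0574235 ,   7.8338602 , 992.76865563]), 'orientation': array([-3.07930508,  0.04018577, -1.59753323])}
{'fx': 477.209928326758, 'fy': 477.209928326758, 'cx': 252.19090730115835, 'cy': 194.54051782394575, 'k1': -0.18641452298657307, 'position': array([203.0406754 , 817.85656188, 931.98858876]), 'orientation': array([-2.34653717,  0.0107387 , -2.76089152])}
{'fx': 265.90619774839416, 'fy': 265.90619774839416, 'cx': 256.552321633819, 'cy': 187.53763306435232, 'k1': -0.04653384484695134, 'position': array([ 315.45983718, -573.36964454,  374.75035796]), 'orientation': array([ 2.82079257e+00,  1.53318214e-03, -1.19155983e+00])}
```

View pics/top0.png

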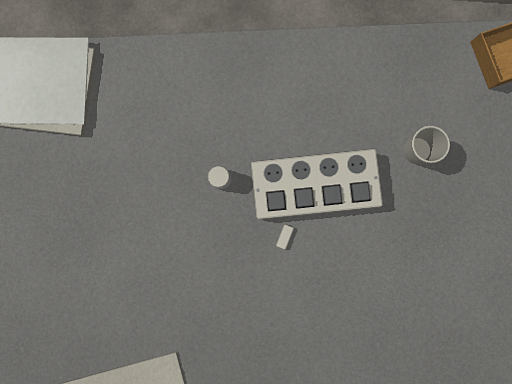

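View pics/side0.png

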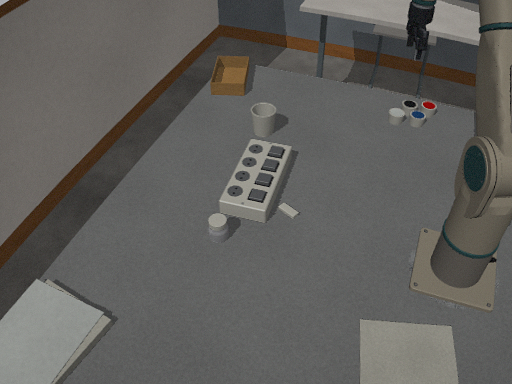

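View pics/wrist0.png

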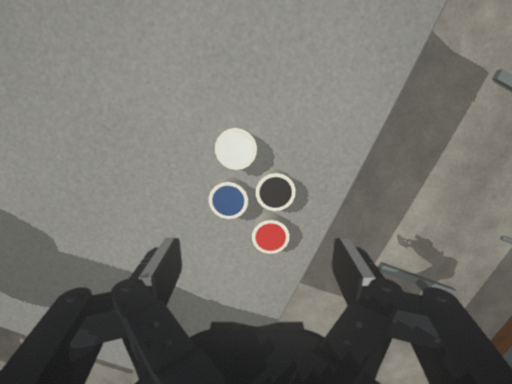

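The top view has the unit at columns 252–382 and rows 150–218. The key caps, left to right, are near (276,201), (304,198), (332,195) and (360,192). The jar is at (218,177), the cup at (431,148) and the eraser at (285,237). The side view shows the same layout.

```bash
cat > h.py <<'E'
import numpy as np, cv2
from scipy.spatial.transform import Rotation as Ro
def cam(d):
    K=np.array([[d['fx'],0,d['cx']],[0,d['fy'],d['cy']],[0,0,1]]); return K,np.array([d['k1'],0,0,0.]),Ro.from_euler('xyz',d['orientation']).as_matrix(),np.array(d['position'])
def px2w(d,uv,z):
    K,D,R,p=cam(d); n=cv2.undistortPoints(np.array(uv,float).reshape(-1,1,2),K,D).reshape(-1,2)
    r=np.c_[n,np.ones(len(n))]@R.T; return p+r*((z-p[2])/r[:,2])[:,None]
def w2px(d,P):
    K,D,R,p=cam(d); Q=(np.array(P,float).reshape(-1,3)-p)@R
    return cv2.projectPoints(Q,np.zeros(3),np.zeros(3),K,D)[0].reshape(-1,2)
E
python3 - <<'E'
from cell import ctrl, vision
from h import *
rois={'top':(245,140,395,225),'side':(215,130,300,225)}
for n in ('top','side'):
    d=vision.get_image(n); x0,y0,x1,y1=rois[n]
    im=d['frame'][y0:y1,x0:x1]; g=im.max(2)
    m=(g>150).astype('uint8') 
    cs,_=cv2.findContours(m,cv2.RETR_EXTERNAL,cv2.CHAIN_APPROX_NONE); c=max(cs,key=cv2.contourArea)
    if n=='top':
        W=px2w(d,c.reshape(-1,2)+[x0,y0],50)
        print('box',cv2.minAreaRect(W[:,:2].astype('float32')))
    cv2.imwrite(f'pics/{n}_z.png',cv2.resize(im[:,:,::-1],None,fx=5,fy=5,interpolation=cv2.INTER_CUBIC))
    fill=cv2.drawContours(np.zeros_like(m),[c],-1,1,-1)
    dk=((g<115)&(fill>0)).astype('uint8')
    cs,_=cv2.findContours(dk,cv2.RETR_EXTERNAL,cv2.CHAIN_APPROX_NONE)
    for c in cs:
        if cv2.contourArea(c)>80:
            M=cv2.moments(c); u=[M['m10']/M['m00']+x0,M['m01']/M['m00']+y0]
            print(n,np.round(u,1),cv2.contourArea(c),np.round(px2w(d,[u],62)[0],1),np.round(cv2.minAreaRect(px2w(d,c.reshape(-1,2)+[x0,y0],60)[:,:2].astype('float32'))[1],1))
E
```

```text
box ((568.4290771484375, -105.80757141113281), (126.8377685546875, 276.13311767578125), 4.296361446380615)
top [275.9 200.2] 338.0 [533.5 -16.6  62. ] [43.4 41.8]
top [304.  197.4] 351.0 [537.8 -77.9  62. ] [43.5 42.6]
top [332.  194.5] 352.5 [ 542.3 -139.    62. ] [43.4 42.7]
top [360.2 191.7] 355.5 [ 546.8 -200.1   62. ] [43.6 42.7]
top [272.7 172.6] 230.5 [594.2 -11.5  62. ] [37.4 37.6]
top [300.5 169.6] 234.0 [598.9 -72.5  62. ] [37.2 37.5]
top [328.4 166.7] 236.0 [ 603.3 -133.5   62. ] [37.1 37.5]
top [356.4 163.8] 236.0 [ 607.9 -194.5   62. ] [36.9 37.5]
side [257.  195.2] 179.0 [528.8  -4.4  62. ] [44.7 44.6]
side [234.7 190.6] 114.0 [589.7   0.7  62. ] [39.6 37.9]
side [264.  179.4] 173.0 [533.3 -67.7  62. ] [44.2 49. ]
side [242.1 175.5] 103.0 [594.4 -60.7  62. ] [38.3 36.5]
side [270.3 165.1] 157.5 [ 537.8 -128.9   62. ] [44.3 49.9]
side [248.8 161.6] 95.0 [ 599.1 -121.2   62. ] [39.4 38.9]
side [276.1 151.7] 145.5 [ 542.5 -189.9   62. ] [43.3 51.9]
side [255.4 148.4] 83.0 [ 603.3 -182.5   62. ] [39.2 38.1]
```

View pics/side_z.png

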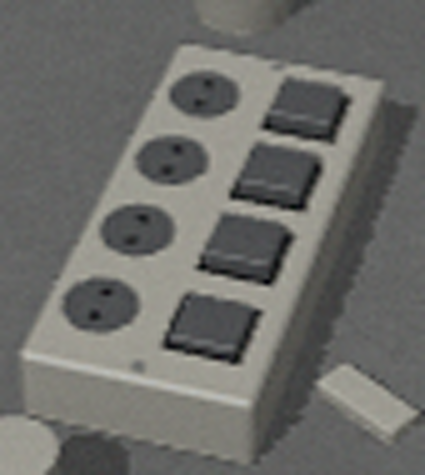

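View pics/top_z.png

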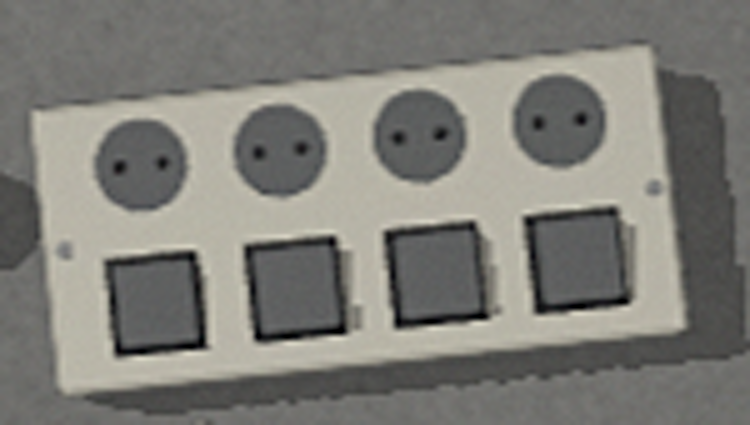

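```bash
cat > go.py <<'E'
import sys
from h import *
from cell import ctrl
c=np.array([540.3,-108.1]); yaw=0.0724
ux=np.array([np.cos(yaw),np.sin(yaw)]); uy=np.array([-np.sin(yaw),np.cos(yaw)])
key={i:c+uy*o for i,o in zip((1,2,3,4),(93,31,-31,-93))}
s=ctrl.read_state(); p=s['eef_pos']; R=Ro.from_euler('xyz',s['tool_rot']).as_matrix()
print('t',round(s['clock'],2),'p',np.round(p,1),'rot',np.round(s['tool_rot'],4),'F',np.round(s['force'],2))
k=int(sys.argv[1]); z=float(sys.argv[2])
print('target',np.round(key[k],1),'travel cm',np.round(R.T@(np.r_[key[k],z]-p)/10,2),'twist',np.degrees(s['tool_rot'][2]-yaw).round(2), 'tip z',p[2]-ctrl.nose_length)
E
python3 go.py 1 140
```

```text
t 0.25 p [ 240.9 -603.4  255.9] rot [-3.1407 -0.      0.3798] F [ 1.14 -0.08  0.73]
target [533.6 -15.3] travel cm [ 48.98 -43.76  11.63] twist 17.61 tip z 230.86652098698377
```

The zooms show key 1 (the leftmost) as the latched one: it casts no shadow on the box and its visible side is thin, while the other three stand proud. The taps will check this. Next I move over at a safe height with the fingers shut.

```bash
python3 -m inch '{"travel":[[1,-0.9,0],[3,-2.7,0],[6,-5.4,0],[9,-8.0,0],[12,-10.7,0],[15,-13.4,0],[18,-16.1,0],[21,-18.8,0],[24,-21.4,0],[27,-24.1,0]],"twist":[0,2,4,6,8,10,12,14,16,17.6],"fingers":[0,0,0,0,0,0,0,0,0,0]}'; python3 go.py 1 140
```

```text
clock: 1.08
eef_pos: [403.0, -278.1, 256.5]
tool_rot: [3.141, -0.001, 0.071]
force: [1.1, 0.1, -0.1]
width: -0.1
t 1.08 p [ 403.  -278.1  256.5] rot [ 3.1413e+00 -5.0000e-04  7.0600e-02] F [ 1.15  0.08 -0.13]
target [533.6 -15.3] travel cm [ 14.87 -25.29  11.65] twist -0.1 tip z 231.50228866902194
```

```bash
python3 -m inch '{"travel":[[1,-1.5,0],[3,-5,0],[5,-8.5,1],[7,-12,2],[9,-15.4,4],[11,-18.8,6],[13,-22.2,8],[14.5,-24.6,10],[14.9,-25.3,11.6],[14.9,-25.3,11.6]],"twist":[0,0,0,0,0,0,0,0,0,0],"fingers":[0,0,0,0,0,0,0,0,0,0]}'; python3 go.py 1 95
```

```text
clock: 1.92
eef_pos: [532.0, -12.3, 137.2]
tool_rot: [-3.139, 0.005, 0.079]
force: [-0.7, 0.2, -0.3]
width: -0.1
t 1.92 p [532.  -12.3 137.2] rot [-3.1393  0.0045  0.0792] F [-0.72  0.22 -0.31]
target [533.6 -15.3] travel cm [0.15 0.33 4.22] twist 0.39 tip z 112.23831514308768
```

```bash
python3 -m inch '{"travel":[[0,0,0.5],[0,0,1.5],[0,0,2.5],[0,0,3.5],[0,0,4.1],[0,0,4.3],[0,0,4.3],[0,0,4.3],[0,0,4.3],[0,0,4.3]],"twist":[0,0,0,0,0,0,0,0,0,0],"fingers":[0,0,0,0,0,0,0,0,0,0]}'; python3 go.py 1 82; python3 - <<'E'
from cell import ctrl,vision
import cv2
from h import *
for n in ('side','wrist'):
    d=vision.get_image(n); f=d['frame'][:,:,::-1]
    if n=='side': f=cv2.resize(f[110:240,190:330],None,fx=4,fy=4,interpolation=cv2.INTER_CUBIC)
    cv2.imwrite(f'pics/{n}1.png',f)
    s=ctrl.read_state(); print(s['eef_pos'],s['force'],np.abs(s['qd']).max())
E
```

```text
clock: 2.75
eef_pos: [533.0, -16.6, 97.8]
tool_rot: [3.142, -0.001, 0.073]
force: [-0.7, 0.9, -0.1]
width: -0.0
t 2.75 p [533.  -16.6  97.8] rot [ 3.1415e+00 -9.0000e-04  7.2600e-02] F [-0.71  0.85 -0.13]
target [533.6 -15.3] travel cm [ 0.06 -0.13  1.58] twist 0.01 tip z 72.75977406130471
[532.99787311 -16.59786229  97.73046884] [-0.79809254  0.4846372  -1.12818541] 0.0029217426210271886
[532.93286755 -16.56550877  97.68484667] [-0.92613947  0.25021155  0.47376799] 0.0024303421151862623
```

View pics/wrist1.png

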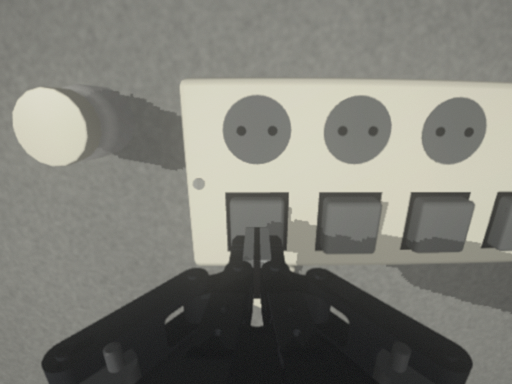

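View pics/side1.png

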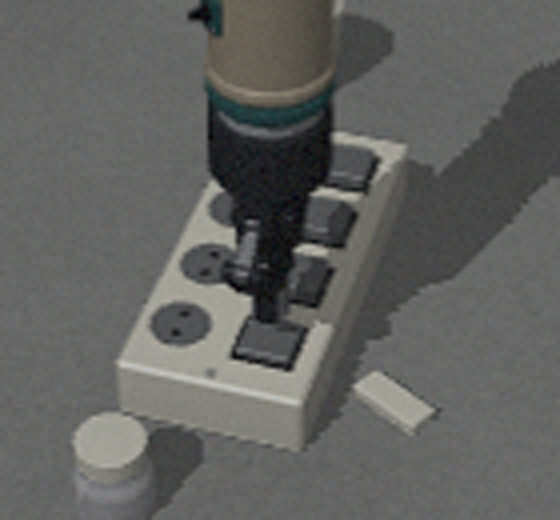

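Both views have the shut fingertips centred over key 1. I'll check the sensor noise before the light touch.

```bash
cat > smp.py <<'E'
import sys
from cell import ctrl,vision
from h import *
F=[];P=[];T=[]
for i in range(int(sys.argv[1])):
    s=ctrl.read_state(); F.append(s['force']);P.append(s['eef_pos']);T.append(s['tau'][[1,3,5]]); vision.get_image('wrist')
F=np.array(F);P=np.array(P)
print('F',F.mean(0).round(2),'sd',F.std(0).round(2),'P',P.mean(0).round(2),'sd',P.std(0).round(2),'tau',np.mean(T,0).round(3),np.std(T,0).round(3),s['clock'])
E
python3 smp.py 8
```

```text
F [-0.2  -0.   -0.14] sd [0.49 0.21 0.43] P [532.8  -16.59  97.51] sd [0.07 0.02 0.11] tau [-5.0894e+01 -1.0344e+01 -1.0000e-03] [0.027 0.006 0.001] 3.2
```

```bash
python3 -m inch '{"travel":[[0.0,-0.1,0.3],[0.0,-0.1,0.6],[0.0,-0.1,0.9],[0.0,-0.1,1.1],[0.0,-0.1,1.25],[0.0,-0.1,1.35],[0.0,-0.1,1.35],[0.0,-0.1,1.35],[0.0,-0.1,1.35],[0.0,-0.1,1.35]],"twist":[0,0,0,0,0,0,0,0,0,0],"fingers":[0,0,0,0,0,0,0,0,0,0]}'; python3 smp.py 6
```

```text
clock: 4.08
eef_pos: [532.7, -15.6, 83.9]
tool_rot: [3.142, -0.0, 0.073]
force: [-1.3, -0.8, 0.2]
width: -0.0
F [-0.15  0.03 -0.27] sd [0.57 0.64 0.47] P [532.69 -15.62  83.94] sd [0.02 0.02 0.02] tau [-51.379  -9.724   0.   ] [0.024 0.004 0.   ] 4.3333
```

```bash
python3 -m inch '{"travel":[[0,0,0.05],[0,0,0.1],[0,0,0.15],[0,0,0.15],[0,0,0.15],[0,0,0.15],[0,0,0.15],[0,0,0.15],[0,0,0.15],[0,0,0.15]],"twist":[0,0,0,0,0,0,0,0,0,0],"fingers":[0,0,0,0,0,0,0,0,0,0]}'; python3 smp.py 3
```

```text
clock: 5.22
eef_pos: [532.6, -15.6, 82.3]
tool_rot: [-3.142, -0.0, 0.073]
force: [-0.3, 0.8, -0.1]
width: -0.1
F [ 0.32 -0.02 -0.03] sd [0.55 0.61 0.19] P [532.6  -15.62  82.31] sd [0.01 0.   0.  ] tau [-5.138e+01 -9.640e+00 -6.000e-03] [0.005 0.001 0.   ] 5.3167
```

```bash
python3 -m inch '{"travel":[[0,0,0.02],[0,0,0.04],[0,0,0.06],[0,0,0.06],[0,0,0.06],[0,0,0.06],[0,0,0.06],[0,0,0.06],[0,0,0.06],[0,0,0.06]],"twist":[0,0,0,0,0,0,0,0,0,0],"fingers":[0,0,0,0,0,0,0,0,0,0]}'; python3 smp.py 3
```

```text
clock: 6.2
eef_pos: [532.6, -15.6, 82.1]
tool_rot: [-3.142, -0.0, 0.073]
force: [-1.4, 0.8, 5.4]
width: 0.2
F [-1.54 -0.01  5.49] sd [0.15 0.62 0.44] P [532.63 -15.62  82.12] sd [0.01 0.01 0.01] tau [-48.99   -9.595  -0.4  ] [0. 0. 0.] 6.3
```

Contact came at TCP z ≈ 82.15, tip ≈ 57.1 mm, with about 5 N. That is the latched height, so key 1 is confirmed, and the force stayed under 6 N. Now I lift and move to key 2.

```bash
python3 -m inch '{"travel":[[0,0,-0.5],[0,0,-1.5],[0,0.5,-1.8],[0,2.5,-1.8],[0,4.5,-1.8],[0,6,-1.8],[0,6.2,-1.6],[0,6.2,-1.2],[0,6.2,-0.9],[0,6.2,-0.9]],"twist":[0,0,0,0,0,0,0,0,0,0],"fingers":[0,0,0,0,0,0,0,0,0,0]}'; python3 smp.py 4; python3 go.py 2 87.5
```

```text
clock: 7.18
eef_pos: [536.6, -75.8, 90.0]
tool_rot: [-3.14, 0.001, 0.074]
force: [0.2, -0.1, -0.5]
width: -0.4
F [ 0.22  0.54 -0.03] sd [0.64 0.53 0.29] P [536.8  -76.    90.27] sd [0.19 0.16 0.22] tau [-5.1867e+01 -1.0404e+01 -2.8000e-02] [0.16  0.098 0.043] 7.3333
t 7.38 p [537.1 -76.5  90.7] rot [-3.1412e+00  1.0000e-04  7.4100e-02] F [-1.09  0.49 -0.04]
target [538.1 -77.2] travel cm [0.09 0.07 0.32] twist 0.1 tip z 65.6696483855271
```

```bash
python3 -m inch '{"travel":[[0,0,0.1],[0,0,0.2],[0,0,0.28],[0,0,0.28],[0,0,0.28],[0,0,0.28],[0,0,0.28],[0,0,0.28],[0,0,0.28],[0,0,0.28]],"twist":[0,0,0,0,0,0,0,0,0,0],"fingers":[0,0,0,0,0,0,0,0,0,0]}'; python3 smp.py 3
```

```text
clock: 8.22
eef_pos: [537.1, -77.5, 88.0]
tool_rot: [-3.142, -0.0, 0.073]
force: [0.1, 0.5, -0.2]
width: 0.1
F [ 0.15  0.09 -0.16] sd [0.64 0.34 0.13] P [537.13 -77.48  87.95] sd [0.02 0.01 0.01] tau [-5.2036e+01 -1.0299e+01  1.0000e-03] [0.001 0.    0.   ] 8.3167
```

```bash
python3 -m inch '{"travel":[[0,0,0.03],[0,0,0.06],[0,0,0.07],[0,0,0.08],[0,0,0.09],[0,0,0.09],[0,0,0.09],[0,0,0.09],[0,0,0.09],[0,0,0.09]],"twist":[0,0,0,0,0,0,0,0,0,0],"fingers":[0,0,0,0,0,0,0,0,0,0]}'; python3 smp.py 3
```

```text
clock: 9.2
eef_pos: [537.1, -77.5, 87.1]
tool_rot: [-3.142, -0.0, 0.073]
force: [-0.8, 0.4, 1.8]
width: -0.1
F [-0.81  0.31  1.97] sd [0.03 0.41 0.12] P [537.09 -77.46  87.07] sd [0.02 0.02 0.01] tau [-50.98  -10.317  -0.229] [0.001 0.002 0.002] 9.3
```

Key 2 is tapped at about 2 N at the raised height, below the 2.5 N at which it starts to give. On to key 3.

```bash
python3 -m inch '{"travel":[[0,0,-0.5],[0,0,-1.2],[0,1,-1.2],[0,3,-1.2],[0,5,-1.2],[0,6.1,-1.0],[0,6.2,-0.6],[0,6.2,-0.3],[0,6.2,-0.3],[0,6.2,-0.3]],"twist":[0,0,0,0,0,0,0,0,0,0],"fingers":[0,0,0,0,0,0,0,0,0,0]}'; python3 smp.py 6; python3 go.py 3 87.9
```

```text
clock: 10.18
eef_pos: [541.3, -137.7, 89.5]
tool_rot: [-3.14, 0.001, 0.074]
force: [-0.1, 0.1, -0.3]
width: -0.2
F [-0.14 -0.12 -0.2 ] sd [0.21 0.62 0.51] P [ 541.62 -138.1    89.91] sd [0.16 0.36 0.21] tau [-5.3132e+01 -1.0972e+01  5.0000e-03] [0.048 0.021 0.005] 10.4333
t 10.48 p [ 541.8 -138.8   90.1] rot [-3.1415e+00 -3.0000e-04  7.3400e-02] F [ 0.65 -0.57 -0.3 ]
target [ 542.5 -139. ] travel cm [0.08 0.03 0.22] twist 0.06 tip z 65.14870366463298
```

```bash
python3 -m inch '{"travel":[[0,0,0.1],[0,0,0.2],[0,0,0.22],[0,0,0.22],[0,0,0.22],[0,0,0.22],[0,0,0.22],[0,0,0.22],[0,0,0.22],[0,0,0.22]],"twist":[0,0,0,0,0,0,0,0,0,0],"fingers":[0,0,0,0,0,0,0,0,0,0]}'; python3 smp.py 3
```

```text
clock: 11.32
eef_pos: [541.6, -139.3, 87.8]
tool_rot: [3.142, -0.0, 0.073]
force: [0.1, -0.0, 0.0]
width: 0.2
F [0.26 0.01 0.27] sd [0.1  0.02 0.42] P [ 541.61 -139.31   87.84] sd [0.01 0.01 0.01] tau [-5.3373e+01 -1.0940e+01  1.0000e-03] [0.001 0.    0.   ] 11.4167
```

Now 0.8 mm down.

```bash
python3 -m inch '{"travel":[[0,0,0.03],[0,0,0.05],[0,0,0.06],[0,0,0.07],[0,0,0.08],[0,0,0.08],[0,0,0.08],[0,0,0.08],[0,0,0.08],[0,0,0.08]],"twist":[0,0,0,0,0,0,0,0,0,0],"fingers":[0,0,0,0,0,0,0,0,0,0]}'; python3 smp.py 3
```

```text
clock: 12.3
eef_pos: [541.6, -139.3, 87.1]
tool_rot: [-3.142, -0.0, 0.073]
force: [0.2, -0.2, 2.4]
width: 0.1
F [-0.64 -0.23  2.56] sd [0.64 0.31 0.2 ] P [ 541.61 -139.29   87.08] sd [0.   0.01 0.  ] tau [-52.271 -10.936  -0.229] [0.    0.001 0.001] 12.4
```

Key 3 is tapped at about 2 N at the same height. On to key 4.

```bash
python3 -m inch '{"travel":[[0,0,-0.5],[0,0,-1.2],[0,1,-1.2],[0,3,-1.2],[0,5,-1.2],[0,6.1,-1.0],[0,6.2,-0.6],[0,6.2,-0.3],[0,6.2,-0.3],[0,6.2,-0.3]],"twist":[0,0,0,0,0,0,0,0,0,0],"fingers":[0,0,0,0,0,0,0,0,0,0]}'; python3 smp.py 8; python3 go.py 4 87.9
```

```text
clock: 13.28
eef_pos: [545.9, -199.4, 89.5]
tool_rot: [-3.14, 0.001, 0.074]
force: [0.3, 0.8, 1.2]
width: 0.1
F [0.16 0.31 0.8 ] sd [0.47 0.38 0.56] P [ 546.21 -200.11   89.98] sd [0.14 0.49 0.23] tau [-5.4986e+01 -1.1837e+01  5.0000e-03] [0.077 0.029 0.005] 13.6333
t 13.68 p [ 546.2 -200.9   90.2] rot [ 3.1415e+00 -2.0000e-04  7.2900e-02] F [-0.1  -0.55 -0.99]
target [ 547.  -200.9] travel cm [ 0.08 -0.    0.23] twist 0.03 tip z 65.15366564514835
```

```bash
python3 -m inch '{"travel":[[0,0,0.1],[0,0,0.2],[0,0,0.22],[0,0,0.22],[0,0,0.22],[0,0,0.22],[0,0,0.22],[0,0,0.22],[0,0,0.22],[0,0,0.22]],"twist":[0,0,0,0,0,0,0,0,0,0],"fingers":[0,0,0,0,0,0,0,0,0,0]}'; python3 smp.py 3
```

```text
clock: 14.52
eef_pos: [546.1, -201.1, 87.8]
tool_rot: [3.142, -0.0, 0.073]
force: [0.9, -0.1, 0.8]
width: -0.1
F [ 0.39 -0.25  0.47] sd [0.38 0.46 0.32] P [ 546.12 -201.14   87.85] sd [0.01 0.02 0.01] tau [-5.5210e+01 -1.1805e+01  1.0000e-03] [0.001 0.    0.   ] 14.6167
```

```bash
python3 -m inch '{"travel":[[0,0,0.03],[0,0,0.05],[0,0,0.06],[0,0,0.07],[0,0,0.08],[0,0,0.08],[0,0,0.08],[0,0,0.08],[0,0,0.08],[0,0,0.08]],"twist":[0,0,0,0,0,0,0,0,0,0],"fingers":[0,0,0,0,0,0,0,0,0,0]}'; python3 smp.py 3
```

```text
clock: 15.5
eef_pos: [546.1, -201.1, 87.1]
tool_rot: [-3.142, -0.0, 0.073]
force: [-1.5, 0.3, 2.0]
width: 0.3
F [-1.29 -0.03  2.25] sd [0.28 0.36 0.25] P [ 546.08 -201.12   87.08] sd [0.01 0.02 0.01] tau [-54.063 -11.796  -0.245] [0.001 0.001 0.001] 15.6
```

All four keys are tapped, and key 4 also took about 2 N at the raised height. Lifting and going back to key 1.

```bash
python3 -m inch '{"travel":[[0,0,-1],[0,0,-2.5],[0,-2,-2.5],[0,-5.5,-2.5],[0,-9,-2.5],[0,-12.5,-2.5],[0,-16,-2.5],[0,-18.3,-2.5],[0,-18.6,-2],[0,-18.6,-1.5]],"twist":[0,0,0,0,0,0,0,0,0,0],"fingers":[0,0,0,0,0,0,0,0,0,0]}'; python3 -m inch '{"travel":[[0,0,0.3],[0,0,0.8],[0,0,1.2],[0,0,1.5],[0,0,1.7],[0,0,1.7],[0,0,1.7],[0,0,1.7],[0,0,1.7],[0,0,1.7]],"twist":[0,0,0,0,0,0,0,0,0,0],"fingers":[0,0,0,0,0,0,0,0,0,0]}'; python3 smp.py 3; python3 go.py 1 82
```

```text
clock: 16.48
eef_pos: [533.1, -13.2, 102.5]
tool_rot: [-3.141, -0.002, 0.077]
force: [-0.2, -0.6, -1.2]
width: 0.0
clock: 17.32
eef_pos: [532.8, -15.6, 85.2]
tool_rot: [-3.142, -0.0, 0.073]
force: [0.1, -0.2, 0.8]
width: -0.1
F [-0.16 -0.1   0.09] sd [0.18 0.26 0.54] P [532.74 -15.58  85.21] sd [0.02 0.02 0.01] tau [-51.327  -9.787  -0.   ] [0.018 0.002 0.   ] 17.4167
t 17.47 p [532.7 -15.6  85.2] rot [-3.1416e+00 -3.0000e-04  7.2700e-02] F [-0.1   0.57  0.56]
target [533.6 -15.3] travel cm [ 0.09 -0.01  0.32] twist 0.02 tip z 60.1608821361895
```

```bash
python3 -m inch '{"travel":[[0,0,0.1],[0,0,0.2],[0,0,0.3],[0,0,0.4],[0,0,0.5],[0,0,0.6],[0,0,0.7],[0,0,0.74],[0,0,0.74],[0,0,0.74]],"twist":[0,0,0,0,0,0,0,0,0,0],"fingers":[0,0,0,0,0,0,0,0,0,0]}'; python3 smp.py 3
```

```text
clock: 18.3
eef_pos: [532.7, -15.6, 78.4]
tool_rot: [-3.142, -0.0, 0.073]
force: [-1.9, -0.1, 9.5]
width: -0.0
F [-1.58  0.28  9.  ] sd [0.24 0.75 0.4 ] P [532.66 -15.6   78.36] sd [0.01 0.01 0.01] tau [-47.505  -9.362  -0.628] [0.012 0.    0.001] 18.4
```

Key 1 is pressed 3.8 mm past its latched height. I'll lift clear and move aside so I can look.

```bash
python3 -m inch '{"travel":[[0,0,-0.5],[0,0,-1.5],[0,0,-3.5],[0,0,-6],[0,0,-9],[-1,0,-11],[-3,0,-12],[-5,0,-12],[-7,0,-12],[-8,0,-12]],"twist":[0,0,0,0,0,0,0,0,0,0],"fingers":[0,0,0,0,0,0,0,0,0,0]}';  python3 -m inch '{"travel":[[0,2,-1],[0,5,-2],[0,8.5,-3],[0,12,-3],[0,15,-3],[0,18,-3],[0,20,-3],[0,20,-3],[0,20,-3],[0,20,-3]],"twist":[0,0,0,0,0,0,0,0,0,0],"fingers":[0,0,0,0,0,0,0,0,0,0]}'; python3 - <<'E'
from cell import ctrl,vision
import cv2
for n,(x0,y0,x1,y1) in {'side':(190,90,310,240),'top':(200,120,460,260)}.items():
    f=vision.get_image(n)['frame'][y0:y1,x0:x1,::-1]
    cv2.imwrite(f'pics/{n}2.png',cv2.resize(f,None,fx=3 if n=='top' else 4,fy=3 if n=='top' else 4,interpolation=cv2.INTER_CUBIC))
E
```

```text
clock: 19.28
eef_pos: [450.0, -21.6, 198.0]
tool_rot: [-3.141, 0.002, 0.072]
force: [0.8, 0.8, -0.9]
width: -0.1
clock: 20.12
eef_pos: [467.4, -219.9, 227.4]
tool_rot: [-3.14, 0.0, 0.073]
force: [0.5, 1.5, -0.6]
width: 0.1
```

View pics/side2.png

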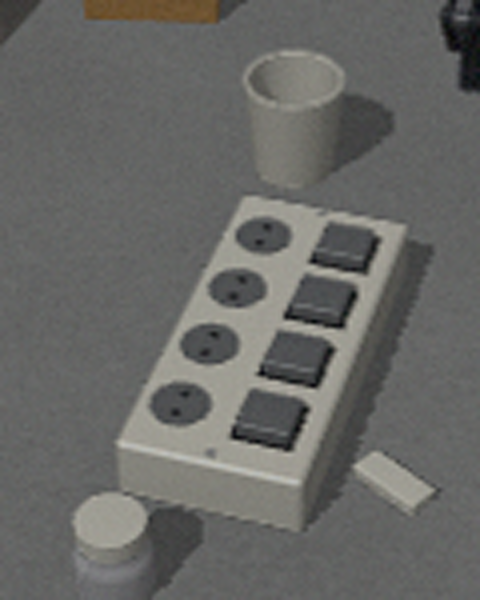

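View pics/top2.png

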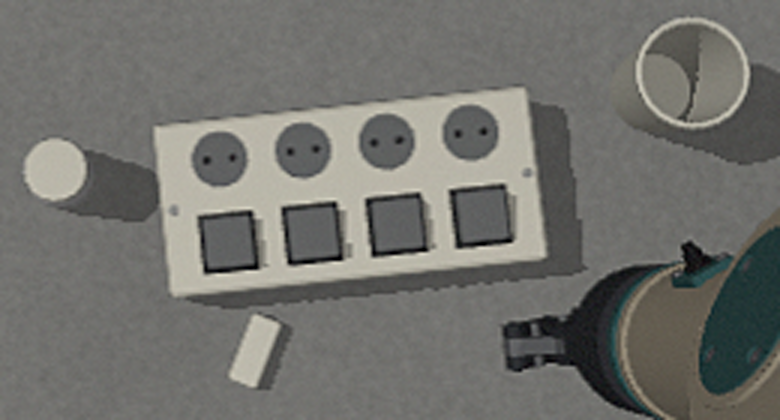

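Key 1 at (270,415) in the side crop now stands proud like the other three. In the top crop all four keys cast the same shadow. The jar, cup and eraser are where they were, and the arm is clear.

```bash
python3 -c "
from cell import ctrl
print(ctrl.finish_job())"
```

```text
the job is handed in; nothing more can be done
None
```

The job is handed in, and by my last checks all four keys stand raised. The run took about 20 s of the 54 s allowed.

- **Taps:** with the fingers shut, I tapped keys 1 to 4 from left to right. Key 1 was the latched one, touched at its latched height of 57 mm with about 5 N, under the 6 N at which it gives. Keys 2, 3 and 4 were each touched at 62 mm with about 2 N, just under the 2.5 N at which they start to give.
- **Release:** I then pressed key 1 about 3.8 mm past its latched height, at about 9 N, and backed off.
- **Final pictures:** in the side and top views all four keys stand proud alike. The jar, cup and eraser look unmoved by eye; I did not re-measure their positions.
- **Uncertainty:** the force readings scatter by about 0.5 N, so I cross-checked the light taps against the joint torques. These agreed at about 2 N for keys 2 to 4 and gave about 4.5 N for key 1. No check failed.

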